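# Gauge the fat battery cell in the tapered slot

## Task

Three salvaged battery cells are standing on the repair bench: take the fattest one, stand it upright on the gauge plate at the wide mouth of the tapered slot, and slide it along towards the narrow end until it wedges; leave it standing there. Then mark the reading: slide the gauge's cursor along its track until its pointer is level with the middle of the wedged cell.

Things in the scene. Friction and masses are not known exactly. Their poses are not given: they have to be found in the camera images.
- cell_mid (a point): Centre (35 mm above the foot) of the fattest of three grey upright cylindrical battery cells: 32 mm in diameter, 70 mm tall, about 140 g, loose, standing on the bench; z is its axis. The two others (18 and 21 mm in diameter) are bystanders.
- gauge: Fixed metal gauge; origin on the bench (mm). Plate x -105 to 105, y -50 to 80, 5 thick. Two upright rails, 20 wide, tops at z 18, form a slot along y = 0: 46 wide at the mouth (x = -50), narrowing evenly to 16 at x = 100, so +x is the narrow end. Bare plate ahead of the mouth. The fat cell wedges with its axis near x = 20; a 6 N push sets it and it stays when released. Cursor track: y = 62.
- cursor (a joint): Cursor position along its track, m: 0 at gauge x = -50 mm (level with the slot's mouth), growing towards the narrow end, up to 0.14 (x = +90 mm). About 1.5 N of friction; stays where it is left. Starts near the narrow end.
- cursor_grip (a point): Grip point on the cursor's dark steel fin, 45 mm above the bench. Axes as the gauge's. Fin: 14 mm along the track (x), 20 mm across, rising to 60 mm above the bench. Carriage under it: 30 mm along the track, top 20 mm above the bench. A thin pointer in line with the fin's middle reaches towards the slot (-y), to gauge y = 31 mm.
Mind the look-alikes: they are no part of the job. What is shaped like the part that bears cell_mid but red is not meant.

How it is judged:
By the outcome, as a careful person would: the job done as asked, in the order asked, and still so for the second after the job is handed in, with the robot touching nothing.
It also fails if it takes over 59 s, if anything falls off the work surface, if the arm or the gripper's body presses on something with over 40 N, if the wrist force passes 120 N, or if a joint passes its speed limit or range.

## Robot

A 6-joint arm with a two-finger parallel gripper is mounted at the origin on the work surface. World frame = base frame: x ahead of the robot, y to its left, z up, the work surface at z = 0. Lengths are in m, angles in rad, forces in N, time in s.
With the tool pointing down it reaches from about 0.225 to 0.875 m from the base axis. Payload 3.4 kg.
Tool frame: the origin (TCP) lies on the centre line of the jaws, within the pads' length; the fingertips stand 17 mm ahead of it and the grasp point (between the pads) lies 2 mm behind it (nose_length is the distance from the TCP to the fingertips, in m); z points along the fingers, y is the line along which they close (so a half turn about z gives the same grasp; the last joint's range is limited). The gripper opens to 85 mm and grips with 20 to 120 N. Pads are 22 mm wide; open, the fingers measure 114 mm over their backs; the gripper's body (76 mm by 85 mm) begins 54 mm behind the grasp point. The pads swing forward as they close: fully open they stand 13 mm farther back than shut.
Start: joints at [1.185, 0.276, 1.505, -0, 1.361, -0.121], TCP at [0.151, 0.555, 0.248] pointing down, gripper open.
Joint ranges: [-2.89, 2.89], [-0.75, 2.08], [0.22, 2.7], [-1.18, 4.32], [0.11, 2.71], [-2.7, 2.7]. Speed limits (rad/s): [2.57, 2.57, 3.14, 3.14, 3.14, 3.14].

## Interface

Orientations are given as a unit quaternion [w, x, y, z].
In Python, from rig import get_state, get_image, sign_off, find_in, place_of, nose_length gives the robot as it stands.
- The arm moves only by the tool apply_moves, never from a script. Its argument "deltas" is one flat list of numbers, 5 for each row, row after row: the finger opening in mm, from 0 to 85.4, then the shift along the tool's x, y, z in mm, then the turn about the tool's z in degrees. A call has 1 to 12 rows; each row is the pose to reach, as a shift and turn from the pose commanded when the call began, along the tool's axes at that moment; what a row does not reach only later rows make up. A row lasts 1/12 s, in which the tool goes at most 41.7 mm and 7.16 degrees, less where a joint would pass 70% of its speed; a pose out of reach is approached as far as the arm can. A call with a gripper value outside its range is refused whole. The fingers move at their own pace and stop on an object; "squeeze" is the grip in N (left out, the last holds). Time passes only in rows, so rows that repeat a pose let the fingers close. It gives the time, the measured TCP pose, the force, the opening and the grip force at its end, in the units of the state.
- get_state(): the state, without advancing time (a new reading comes with each control period).
- get_image(name): name is "scene" or "top" or "wrist"; returns a dict with "frame" (420x560x3 uint8, red, green, blue), "K" (3x3 intrinsics, pixels), "k1" (the pictures are not rectified: a ray, as slopes to the right and down, at radius r is drawn at 1 + k1 r^2 times it, then the intrinsics apply), "position" and "orientation" of the camera in the world. Camera axes: x right, y down, z forward; pixel columns grow to the right and rows downward; lengths in m; the calibration is good to about 2 mm. A picture is of the moment at which its call begins. There is no depth.
- sign_off(): hands the job in; it is judged then, once.
Trained networks look in a picture, given as the dict that the camera call returned (one of the last four; its "shot" number tells which), for a name from the list of things; names that differ only in an ending like _2 or _b are one class to them, and where a whole thing is asked for, a point or a joint stands for the part that bears it (a point fixed in the world has none). Each returns a list of dicts, best first, with "score" (0 to 1); they miss things now and then, are a little off and sometimes report something else, mostly with a low value. They report only what shows in the picture. A call takes as long as a camera call. They do not tell look-alikes from the thing itself.
- find_in(query, picture): "point" ([column, row] in pixels, amid what is visible of it).
- place_of(query, picture): "point" ([column, row] in pixels: a listed point, or the origin of a listed thing).
The state is a dict: "clock": time; "qpos": joint angles; "qd": joint speeds; "effort": joint torques, N m; "position": TCP position; "ee_rot": TCP orientation; "contact_force": force on the tool from outside, world axes, zero at the start; "moment": the same for the moment, N m; "width": finger opening in m; "gripper_force": force on a finger pad.
Only numpy, scipy, OpenCV 4.12 (cv2) and the standard library are available. Lean on these libraries where they do the work, as an engineer would, in place of code of your own. Each camera call takes 0.05 s, during which the arm holds its last target. There are 200 camera calls.

## Working session

There is one attempt and no reset: what is moved stays moved. The work goes in short steps, Python scripts to look and compute and a tool call to move; the robot and the scene stay as the last step left them, time stands still between calls to the robot, and variables do not carry over. Pictures are saved under pics/ and viewed, at most 10 in all, crops included, and the job is handed in when it is done.

Besides the shell and the picture viewer there is one more tool, called after "Request:" as name(argument=value, ...) on one line, values as JSON. apply_moves: Moves the arm, as the interface text tells. Its arguments: {"type":"object","properties":{"deltas":{"type":"array"},"squeeze":{"type":"number"}},"required":["deltas"]}

```bash
mkdir -p pics; cat > h.py <<'E'
import numpy as np, cv2
from scipy.spatial.transform import Rotation as R
from rig import *
def rot(q): return R.from_quat([q[1],q[2],q[3],q[0]]).as_matrix()
def ray(im,p):
    K=np.array(im["K"]);d=np.array([(p[0]-K[0,2])/K[0,0],(p[1]-K[1,2])/K[1,1]])
    u=d.copy()
    for _ in range(20): u=d/(1+im["k1"]*(u@u))
    return np.array(im["position"]),rot(im["orientation"])@np.array([u[0],u[1],1])
def atz(im,p,z):
    o,d=ray(im,p);return o+d*(z-o[2])/d[2]
def proj(im,P):
    c=rot(im["orientation"]).T@(np.array(P)-np.array(im["position"]));u=c[:2]/c[2];u=u*(1+im["k1"]*(u@u))
    K=np.array(im["K"]);return np.array([K[0,0]*u[0]+K[0,2],K[1,1]*u[1]+K[1,2]])
def save(im,n,crop=None,s=1):
    f=im["frame"][:,:,::-1]
    if crop: f=f[crop[1]:crop[3],crop[0]:crop[2]]
    cv2.imwrite("pics/"+n,cv2.resize(f,None,fx=s,fy=s,interpolation=cv2.INTER_CUBIC))
E
python3 - <<'E'
from h import *
s=get_state();print(s["clock"],s["position"],s["ee_rot"],s["width"],nose_length)
fs=[]
for n in("scene","top"):
    im=get_image(n);save(im,n+".png");fs.append(im["frame"])
    print(n,np.round(im["position"],3))
    for q,z in(("cell_mid",.035),("gauge",0),("cursor_grip",.045),("cursor",.03)):
        for d in place_of(q,im)[:5]: print(q,np.round(d["point"]),round(d["score"],2),np.round(atz(im,d["point"],z),3))
cv2.imwrite("pics/both.png",cv2.resize(np.vstack(fs)[:,:,::-1],None,fx=.71,fy=.71))
E
```

```text
0.0 [0.15030875 0.55447366 0.24744689] [-2.31967132e-04  1.32032023e-01  9.91245019e-01 -8.96606664e-04] 0.08538648229495657 0.017
scene [ 0.999 -0.25   0.697]
cell_mid [330. 200.] 0.64 [0.585 0.168 0.035]
cell_mid [314. 172.] 0.58 [0.503 0.191 0.035]
cell_mid [361. 216.] 0.57 [0.649 0.192 0.035]
gauge [213. 259.] 0.67 [ 0.551 -0.083  0.   ]
cursor_grip [179. 292.] 0.92 [ 0.606 -0.175  0.045]Traceback (most recent call last):
  File "<stdin>", line 8, in <module>
ValueError: it knows: cell_mid, cursor_grip, gauge
```

View pics/scene.png

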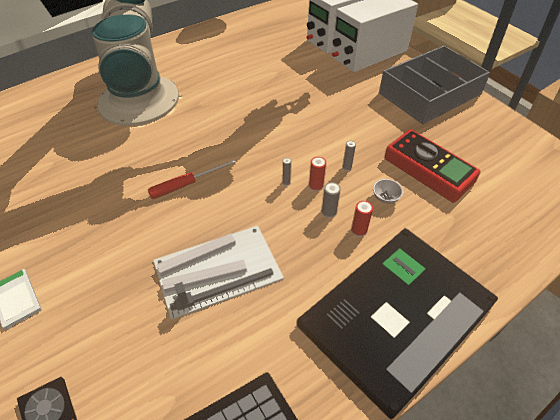

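The scene shows grey cells at (287,171), (349,155) and (331,200), and red look-alikes at (317,172) and (361,217). The grey one at (331,200) is the fattest. The gauge is near (215,270), with the cursor at (180,297).

```bash
python3 - <<'E'
from h import *
im=get_image("top");save(im,"top.png",(0,0,560,420),1.4)
print(np.round(im["position"],3))
for q,z in(("cell_mid",.035),("gauge",0),("cursor_grip",.045)):
    for d in place_of(q,im)[:5]: print(q,np.round(d["point"]),round(d["score"],2),np.round(atz(im,d["point"],z),3))
E
```

```text
[0.459 0.051 0.898]
cell_mid [231. 196.] 0.93 [0.581 0.169 0.035]
cell_mid [219. 151.] 0.84 [0.66  0.19  0.035]
gauge [380. 210.] 0.77 [ 0.56  -0.089  0.   ]
cursor_grip [434. 178.] 0.63 [ 0.608 -0.176  0.045]
```

View pics/top.png

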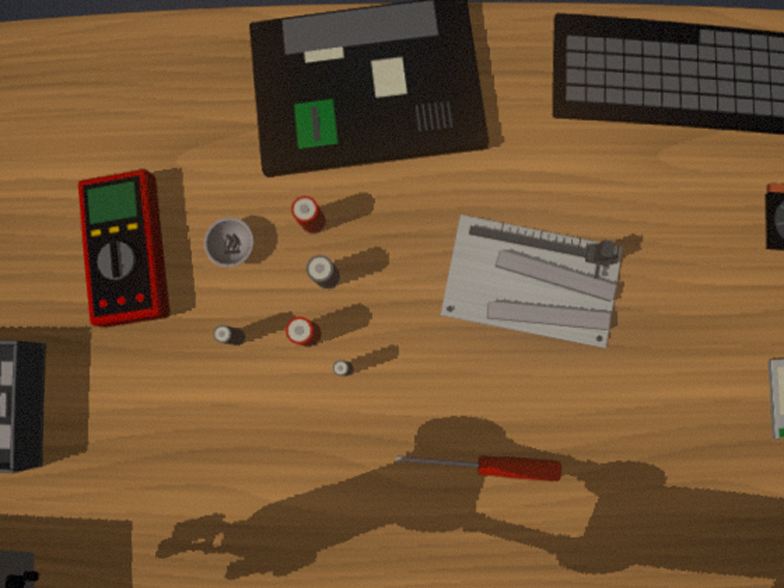

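```bash
cat >> h.py <<'E'
def rel(P):
    "shift in tool axes, mm, from the present TCP"
    s=get_state();return np.round(rot(s["ee_rot"]).T@(np.array(P)-s["position"])*1000,1)
def yaw(): return np.degrees(np.arctan2(*rot(get_state()["ee_rot"])[[1,0],1]))
E
python3 - <<'E'
from h import *
im=get_image("top");save(im,"c.png",(140,110,300,290),3.3)
px=np.array([(461,215),(621,248),(606,347),(442,315)])/1.4
W=np.array([atz(im,p,.005)[:2] for p in px]);G=np.array([(-105,80),(105,80),(105,-50),(-105,-50)])/1e3
g=G-G.mean(0);w=W-W.mean(0)
a=np.arctan2((g[:,0]*w[:,1]-g[:,1]*w[:,0]).sum(),(g*w).sum());M=np.array([[np.cos(a),-np.sin(a)],[np.sin(a),np.cos(a)]])
t=W.mean(0)-M@G.mean(0);print("gauge",t,np.degrees(a),"res",np.round((W-G@M.T-t)*1e3,1).tolist())
for top in ((322,262),):
    print("cell top",atz(im,np.array(top)/1.4,.07))
c=M.T@(np.array([.607,-.1755])-t);print("cursor in gauge",c)
print(rel([.581,.169,.15]),yaw())
E
```

```text
gauge [ 0.56145658 -0.08750798] -101.57763047187629 res [[-0.1, -0.7], [-1.3, 2.1], [1.0, -0.0], [0.4, -1.4]]
cell top [0.59132302 0.16556032 0.07      ]
cursor in gauge [0.07706135 0.06227637]
[-516.5 -259.8   98.3] 74.8306774217443
```

View pics/c.png

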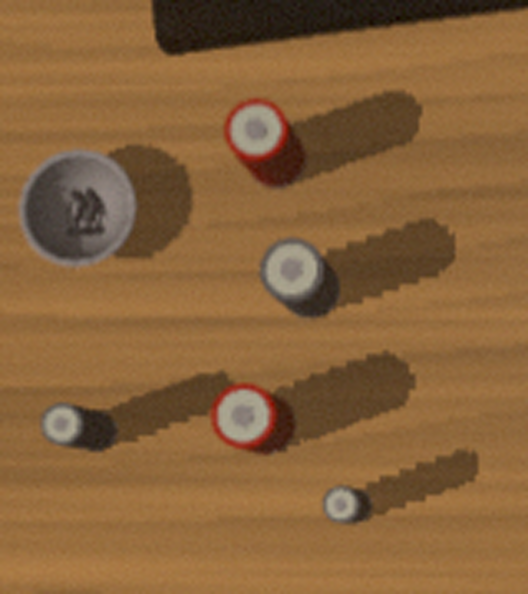

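The crop shows the fattest grey cell with its top at crop (292,270), which is top-view pixel (229,192). Red cells sit above it at (257,130) and below it at (243,415), and the two thin grey cells are at the bottom. The grey cell at (292,270) is both grey and widest, so it is the target. I'll move above it.

Request:
apply_moves(deltas=[85,-516,-260,80,-3.6,85,-516,-260,80,-3.6,85,-516,-260,80,-3.6,85,-516,-260,80,-3.6,85,-516,-260,80,-3.6,85,-516,-260,80,-3.6,85,-516,-260,80,-3.6,85,-516,-260,80,-3.6,85,-516,-260,80,-3.6,85,-516,-260,80,-3.6,85,-516,-260,80,-3.6,85,-516,-260,80,-3.6], squeeze=40)

```text
clock: 1.45
position: [0.5204, 0.2225, 0.1797]
ee_rot: [0.0, 0.101, 0.995, 0.0]
contact_force: [-0.3, -0.4, -0.7]
width: 0.085
gripper_force: 0.0
```

```bash
python3 -c "
from h import *
print(get_state()['clock'],rel([.582,.168,.16]),yaw())"
```

```text
1.45 [-71.3 -41.   19.7] 78.40944889620827
```

Request:
apply_moves(deltas=[85,-60,-35,15,0,85,-60,-35,15,0,85,-60,-35,15,0,85,-60,-35,15,0])

```text
clock: 1.78
position: [0.5716, 0.1765, 0.1639]
ee_rot: [-0.001, 0.102, 0.995, -0.0]
contact_force: [-0.1, -0.4, 0.0]
width: 0.085
gripper_force: 0.0
```

```bash
python3 - <<'E'
from h import *
im=get_image("wrist");save(im,"w1.png")
print(get_state()["position"],yaw(),im["position"])
for d in place_of("cell_mid",im)[:4]: print(np.round(d["point"]),round(d["score"],2),np.round(atz(im,d["point"],.035),4))
for d in place_of("gauge",im)[:2]: print(np.round(d["point"]),round(d["score"],2),np.round(atz(im,d["point"],0),4))
print(rel([.582,.168,.045]))
E
```

```text
[0.57058489 0.1775368  0.16433122] 78.34814297438997 [0.49849046 0.19079767 0.28881371]
[272. 224.] 0.8 [0.5853 0.167  0.035 ]
[ 28. 241.] 0.95 [ 0.5648 -0.0859  0.    ]
[-14.   -8.1 120. ]
```

View pics/w1.png

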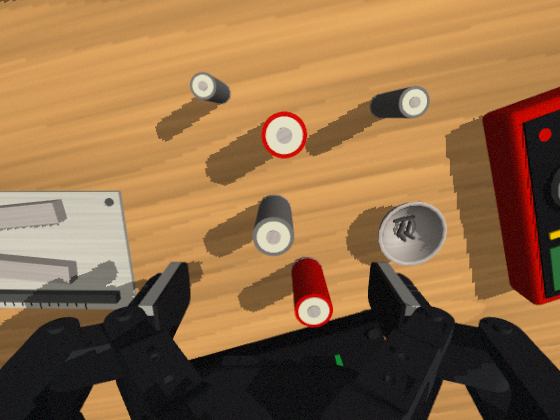

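The wrist view shows the grey fat cell with its top at (273,237), a red one at (314,310) and another at (284,135). I'll check the position from the top pixel.

```bash
python3 - <<'E'
from h import *
im=get_image("wrist")
print(atz(im,(273,237),.07),atz(im,(314,311),.07),proj(im,[.5706,.1775,.045]))
t=get_image("top");print(atz(t,(228.5,191.8),.07))
print(rel([.584,.167,.045]))
E
```

```text
[0.58270557 0.17076868 0.07      ] [0.65422329 0.19060851 0.07      ] [278.45776368 210.92345984]
[0.58363125 0.1679374  0.07      ]
[-16.2  -9.  120.2]
```

Request:
apply_moves(deltas=[85,-15,-8,30,0,85,-15,-8,70,0,85,-15,-8,100,0,85,-15,-8,122,0,85,-15,-8,122,0,85,-15,-8,122,0])

```text
clock: 2.53
position: [0.5828, 0.1677, 0.0423]
ee_rot: [-0.001, 0.1, 0.995, -0.0]
contact_force: [-0.1, 0.2, 0.5]
width: 0.0851
gripper_force: 0.0
```

Request:
apply_moves(deltas=[20,0,0,0,0,20,0,0,0,0,20,0,0,0,0,20,0,0,0,0,20,0,0,0,0,20,0,0,0,0,20,0,0,0,0,20,0,0,0,0])

```text
clock: 3.2
position: [0.5848, 0.1673, 0.0442]
ee_rot: [0.001, 0.101, 0.995, 0.001]
contact_force: [-1.7, 1.0, 6.8]
width: 0.0314
gripper_force: 39.2
```

Request:
apply_moves(deltas=[20,0,0,-30,0,20,0,0,-60,0,20,-10,-40,-75,0,20,-20,-80,-75,0,20,-28,-120,-75,0,20,-28,-150,-75,0,20,-28,-176,-75,0,20,-28,-176,-75,0,20,-28,-176,-75,0])

```text
clock: 3.95
position: [0.5755, -0.0124, 0.1176]
ee_rot: [-0.0, 0.102, 0.995, 0.0]
contact_force: [-0.3, 0.1, -0.8]
width: 0.0314
gripper_force: 40.3
```

```bash
python3 - <<'E'
from h import *
im=get_image("wrist");save(im,"w2.png")
s=get_state();print(s["clock"],s["position"],yaw(),s["contact_force"],s["width"])
for q,z in(("cell_mid",.1),("gauge",0),("cursor_grip",.045)):
  for d in place_of(q,im)[:2]: print(q,np.round(d["point"]),round(d["score"],2),np.round(atz(im,d["point"],z),4))
E
```

```text
4.0 [ 0.57579487 -0.01134963  0.11759097] 78.33038971778988 [ 0.56054183 -0.333183   -0.51869028] 0.031073466617667172
cell_mid [554. 271.] 0.76 [0.6073 0.128  0.1   ]
cell_mid [276. 273.] 0.72 [ 0.5778 -0.0154  0.1   ]
gauge [191. 212.] 0.79 [ 0.562  -0.0846  0.    ]
cursor_grip [ 81. 308.] 0.59 [ 0.6063 -0.1714  0.045 ]
```

View pics/w2.png

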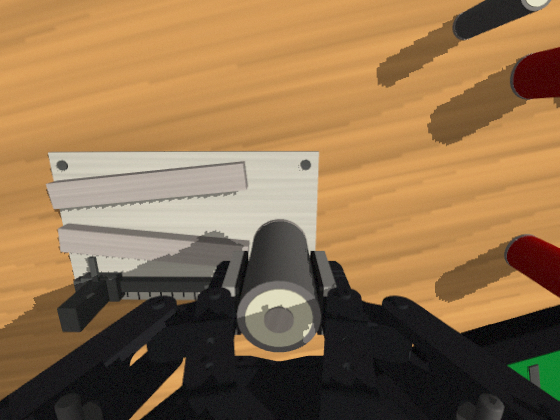

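The wrist view shows the cell held upright. The plate's right corner is at (319,152) and its left at (49,153). The rails' mouth ends are at x≈246 and the cursor fin is around (85,305).

```bash
python3 - <<'E'
from h import *
im=get_image("wrist")
pts=[((319,152),.005,(-105,-50)),((49,153),.005,(105,-50)),((244,162),.018,(-50,-43)),((48,184),.018,(100,-28)),((60,226),.018,(100,8))]
W=np.array([atz(im,p,z)[:2] for p,z,_ in pts]);G=np.array([g for *_,g in pts])/1e3
g=G-G.mean(0);w=W-W.mean(0)
a=np.arctan2((g[:,0]*w[:,1]-g[:,1]*w[:,0]).sum(),(g*w).sum());M=np.array([[np.cos(a),-np.sin(a)],[np.sin(a),np.cos(a)]])
t=W.mean(0)-M@G.mean(0);print(t,np.degrees(a),np.round((W-G@M.T-t)*1e3,1).tolist())
p=get_state()["position"];print("tcp in gauge",M.T@(p[:2]-t))
t2=np.array([.5615,-.087]);print("alt",M.T@(p[:2]-t2))
f=im["frame"][130:330,20:340,::-1];cv2.imwrite("pics/w2c.png",cv2.resize(f,None,fx=2.4,fy=2.4))
E
```

```text
[ 0.5621623  -0.08292432] -101.46187487934107 [[0.7, -0.9], [1.0, 0.6], [-0.8, -1.7], [0.5, -0.4], [-1.4, 2.4]]
tcp in gauge [-0.07434388 -0.00079766]
alt [-0.07846989 -0.00095847]
```

View pics/w2c.png

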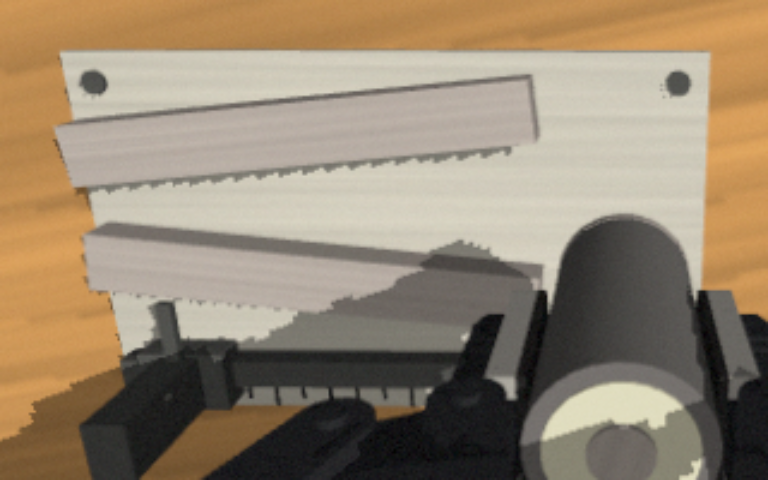

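Request:
apply_moves(deltas=[20,-1,2,30,0,20,-1,2,55,0,20,-1,2,64,0,20,-1,2,66,0,20,-1,2,66,0,20,-1,2,66,0])

```text
clock: 4.7
position: [0.5785, -0.0091, 0.0527]
ee_rot: [0.001, 0.101, 0.995, 0.0]
contact_force: [-0.9, -0.3, -0.8]
width: 0.0309
gripper_force: 40.2
```

Request:
apply_moves(deltas=[20,0,0,0.5,0,20,0,0,1,0,20,0,0,1.5,0,20,0,0,1.5,0])

```text
clock: 5.03
position: [0.5777, -0.0094, 0.0508]
ee_rot: [0.001, 0.101, 0.995, 0.0]
contact_force: [0.4, 0.6, -3.1]
width: 0.0307
gripper_force: 40.2
```

Request:
apply_moves(deltas=[20,0,0,0.7,0,20,0,0,1.4,0,20,0,0,1.4,0,20,0,0,1.4,0])

```text
clock: 5.37
position: [0.5776, -0.0094, 0.0492]
ee_rot: [0.0, 0.101, 0.995, 0.0]
contact_force: [-0.1, -0.3, 2.6]
width: 0.0313
gripper_force: 40.6
```

Request:
apply_moves(deltas=[40,0,0,0,0,40,0,0,0,0,40,0,0,0,0,40,0,0,0,0])

```text
clock: 5.7
position: [0.5774, -0.0093, 0.0487]
ee_rot: [-0.0, 0.101, 0.995, 0.0]
contact_force: [0.2, 0.7, 0.4]
width: 0.0398
gripper_force: 0.0
```

Request:
apply_moves(deltas=[25,0,0,0,0,25,0,0,0,0,25,0,0,0,0,25,0,0,0,0,25,0,0,0,0], squeeze=30)

```text
clock: 6.12
position: [0.5774, -0.0093, 0.0488]
ee_rot: [0.0, 0.101, 0.995, 0.0]
contact_force: [-0.1, 0.1, -0.1]
width: 0.0315
gripper_force: 29.8
```

```bash
python3 - <<'E'
from h import *
im=get_image("scene");s=get_state();print(s["clock"],s["position"],s["contact_force"],s["width"])
save(im,"s2.png",(130,190,310,330),4)
E
```

```text
6.1667 [ 0.5774295  -0.00927979  0.04881117] [-0.36287034 -0.35367774 -0.45642153] 0.03147984538991554
```

View pics/s2.png

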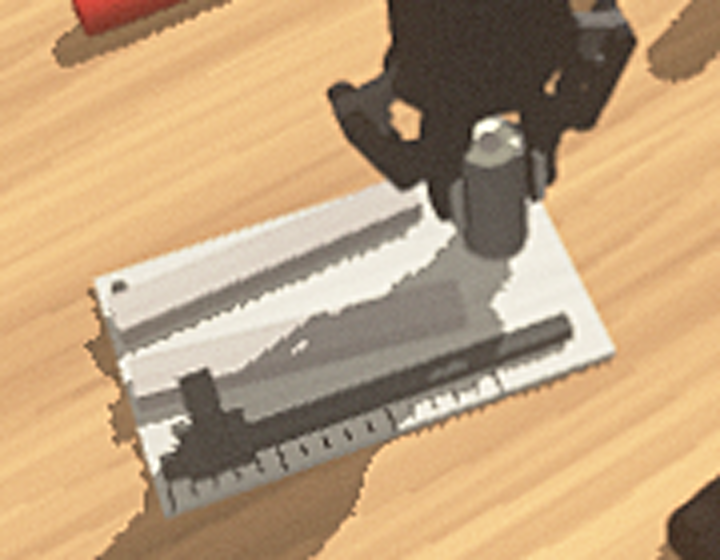

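The cell stands on the bare plate in front of the mouth, at crop (495,200). Next I'll slide it in.

Request:
apply_moves(deltas=[25,0,-8,0,0,25,0,-16,0,0,25,0,-24,0,0,25,0,-32,0,0,25,0,-40,0,0,25,0,-48,0,0,25,0,-54,0,0,25,0,-60,0,0,25,0,-66,0,0,25,0,-72,0,0,25,0,-76,0,0,25,0,-76,0,0])

```text
clock: 7.17
position: [0.562, -0.0848, 0.0488]
ee_rot: [-0.0, 0.101, 0.995, -0.0]
contact_force: [-0.5, -0.7, 0.4]
width: 0.0312
gripper_force: 29.8
```

Request:
apply_moves(deltas=[25,0,-3,0,0,25,0,-6,0,0,25,0,-9,0,0,25,0,-12,0,0,25,0,-12,0,0])

```text
clock: 7.58
position: [0.5596, -0.0961, 0.0488]
ee_rot: [-0.0, 0.101, 0.995, -0.0]
contact_force: [0.5, -0.4, -0.0]
width: 0.0312
gripper_force: 29.9
```

Request:
apply_moves(deltas=[25,0,-1.5,0,0,25,0,-3,0,0,25,0,-4,0,0,25,0,-4,0,0])

```text
clock: 7.92
position: [0.5591, -0.0996, 0.0488]
ee_rot: [0.0, 0.101, 0.995, -0.0]
contact_force: [0.5, -0.6, -1.0]
width: 0.0313
gripper_force: 29.8
```

Request:
apply_moves(deltas=[25,0,-1,0,0,25,0,-2,0,0,25,0,-2,0,0])

```text
clock: 8.17
position: [0.5588, -0.1016, 0.0488]
ee_rot: [0.0, 0.101, 0.995, -0.0]
contact_force: [1.1, -1.3, -1.1]
width: 0.0316
gripper_force: 29.8
```

Request:
apply_moves(deltas=[25,0,-1,0,0,25,0,-2,0,0,25,0,-2,0,0])

```text
clock: 8.42
position: [0.5586, -0.1036, 0.0489]
ee_rot: [0.0, 0.101, 0.995, -0.0]
contact_force: [2.2, 0.7, -1.4]
width: 0.0313
gripper_force: 29.8
```

Request:
apply_moves(deltas=[25,-0.5,-1,0,0,25,-0.5,-2,0,0,25,-0.5,-2,0,0])

```text
clock: 8.67
position: [0.5584, -0.1054, 0.0488]
ee_rot: [0.0, 0.101, 0.995, 0.0]
contact_force: [0.1, 1.2, -0.8]
width: 0.0314
gripper_force: 29.9
```

Request:
apply_moves(deltas=[25,-0.3,-1,0,0,25,-0.3,-2,0,0,25,-0.3,-2,0,0])

```text
clock: 8.92
position: [0.5583, -0.106, 0.0488]
ee_rot: [0.0, 0.101, 0.995, 0.001]
contact_force: [3.0, 6.0, 0.4]
width: 0.0315
gripper_force: 30.2
```

Request:
apply_moves(deltas=[25,-0.3,-1,0,0,25,-0.3,-2,0,0,25,-0.3,-2,0,0,25,-0.3,-2,0,0])

```text
clock: 9.25
position: [0.5582, -0.1065, 0.0489]
ee_rot: [-0.0, 0.102, 0.995, 0.003]
contact_force: [3.1, 9.2, 1.1]
width: 0.0309
gripper_force: 30.5
```

Request:
apply_moves(deltas=[25,0,1,0,0,25,0,1.5,0,0,25,0,1.5,0,0])

```text
clock: 9.5
position: [0.5583, -0.1063, 0.0489]
ee_rot: [-0.0, 0.101, 0.995, 0.001]
contact_force: [2.1, 5.5, 0.6]
width: 0.0314
gripper_force: 30.4
```

Request:
apply_moves(deltas=[50,0,0,0,0,60,0,0,0,0,60,0,0,0,0,60,0,0,0,0,60,0,0,0,0])

```text
clock: 9.92
position: [0.5581, -0.1083, 0.0488]
ee_rot: [-0.0, 0.101, 0.995, -0.0]
contact_force: [-0.2, -0.2, 0.0]
width: 0.0602
gripper_force: 0.0
```

Request:
apply_moves(deltas=[60,0,0,-15,0,60,0,0,-40,0,60,0,0,-75,0,60,0,0,-100,0,60,0,0,-100,0,60,0,0,-100,0])

```text
clock: 10.42
position: [0.5593, -0.1085, 0.1506]
ee_rot: [0.002, 0.101, 0.995, -0.001]
contact_force: [-0.2, -0.2, -0.5]
width: 0.06
gripper_force: 0.0
```

```bash
python3 - <<'E'
from h import *
im=get_image("wrist");save(im,"w3.png",(0,0,560,420),1.4)
print(get_state()["clock"],get_state()["position"],yaw())
for q,z in(("cell_mid",.04),("gauge",0),("cursor_grip",.045)):
  for d in place_of(q,im)[:2]: print(q,np.round(d["point"]),round(d["score"],2),np.round(atz(im,d["point"],z),4))
for n in("scene","top"):
  im=get_image(n)
  for q,z in(("cell_mid",.04),("cursor_grip",.045)):
    for d in place_of(q,im)[:5]: print(n,q,np.round(d["point"]),round(d["score"],2),np.round(atz(im,d["point"],z),4))
E
```

```text
10.4667 [ 0.55809116 -0.10809997  0.1489848 ] 78.42403895098471
cell_mid [279. 211.] 0.76 [ 0.5573 -0.109   0.04  ]
gauge [300. 199.] 0.7 [ 0.5626 -0.0898  0.    ]
cursor_grip [215. 281.] 0.93 [ 0.606  -0.1739  0.045 ]
scene cell_mid [318. 170.] 0.79 [0.5085 0.1953 0.04  ]
scene cell_mid [360. 216.] 0.63 [0.6511 0.1859 0.04  ]
scene cell_mid [200. 257.] 0.58 [ 0.5588 -0.1109  0.04  ]
scene cursor_grip [179. 293.] 0.68 [ 0.6073 -0.1757  0.045 ]
top cell_mid [214. 235.] 0.81 [0.5148 0.1954 0.04  ]
top cell_mid [396. 214.] 0.7 [ 0.5484 -0.1102  0.04  ]
```

View pics/w3.png

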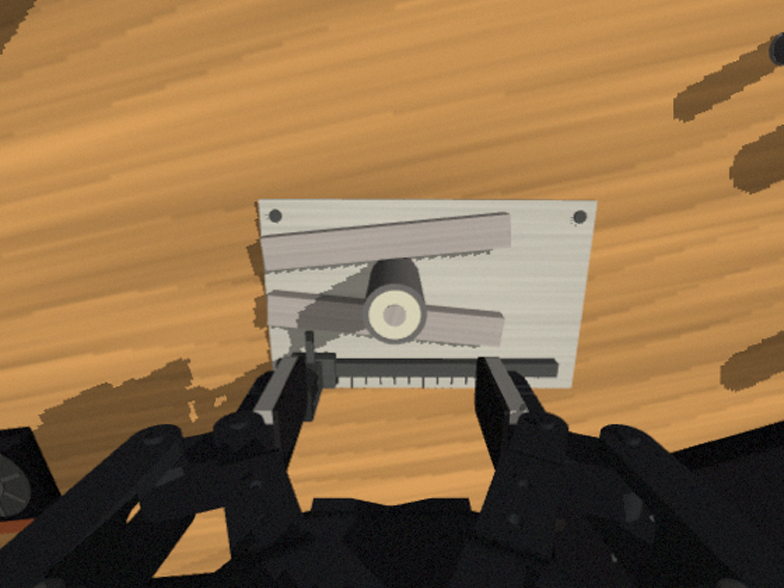

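The cell stands wedged upright, with its top at view (394,314). The cursor pointer is at (310,345), near the narrow end. Next is the cursor.

```bash
python3 - <<'E'
from h import *
im=get_image("wrist");u=np.array([-.201,-.980])
for n,p,z in(("celltop",(281.4,224.3),.075),("pointer tip",(221,237),.02),("net cursor",(215,281),.045)):
    P=atz(im,p,z);print(n,P,"s",P[:2]@u)
print(rel([.607,-.1745,.047]))
E
```

```text
celltop [ 0.55443677 -0.10614537  0.075     ] s -0.007419333244458511
pointer tip [ 0.57470659 -0.1641485   0.02      ] s 0.045349502303263386
net cursor [ 0.60303516 -0.17216526  0.045     ] s 0.047511886846175015
[-61.2 -55.4 101.3]
```

Request:
apply_moves(deltas=[60,-30,-27,0,0,60,-61,-54,0,0,60,-61,-54,0,0,60,-61,-54,30,0,60,-61,-54,60,0,60,-61,-54,85,0,60,-61,-54,101,0,60,-61,-54,101,0,60,-61,-54,101,0])

```text
clock: 11.72
position: [0.6068, -0.1729, 0.047]
ee_rot: [-0.001, 0.101, 0.995, 0.0]
contact_force: [-0.1, -0.3, -0.0]
width: 0.06
gripper_force: 0.0
```

Request:
apply_moves(deltas=[5,0,0,0,0,5,0,0,0,0,5,0,0,0,0,5,0,0,0,0,5,0,0,0,0,5,0,0,0,0,5,0,0,0,0,5,0,0,0,0], squeeze=25)

```text
clock: 12.38
position: [0.6081, -0.1733, 0.0493]
ee_rot: [0.001, 0.101, 0.995, -0.0]
contact_force: [-0.2, 1.2, 5.9]
width: 0.0134
gripper_force: 29.1
```

```bash
python3 - <<'E'
from h import *
u=np.array([-.201,-.980]);s=get_state();print(s["position"],s["position"][:2]@u,yaw(),s["contact_force"],s["width"])
E
```

```text
[ 0.60812273 -0.17327865  0.04927807] 0.04758041066391738 78.41532262530576 [-0.22765652  1.20401689  5.90466012] 0.013362892489803949
```

Request:
apply_moves(deltas=[5,0,8,0,0,5,0,16,0,0,5,0,24,0,0,5,0,32,0,0,5,0,40,0,0,5,0,47,0,0,5,0,52,0,0,5,0,55.5,0,0,5,0,55.5,0,0,5,0,55.5,0,0])

```text
clock: 13.22
position: [0.6195, -0.1186, 0.0493]
ee_rot: [0.001, 0.101, 0.995, -0.0]
contact_force: [-0.2, 1.2, 6.6]
width: 0.0135
gripper_force: 29.2
```

```bash
python3 - <<'E'
from h import *
u=np.array([-.2007,-.9797]);s=get_state();print(s["position"],s["position"][:2]@u,yaw(),s["contact_force"],s["width"])
E
```

```text
[ 0.61947356 -0.11857157  0.04929168] -0.008163777903171862 78.43317136062782 [-0.2087871   1.19530167  6.5596106 ] 0.013505180975607144
```

Aligned within 0.3 mm. I'll release, retreat and check.

Request:
apply_moves(deltas=[40,0,0,0,0,40,0,0,0,0,40,0,0,0,0,40,0,0,0,0,40,0,0,-20,0,40,0,0,-50,0,40,0,0,-90,0,40,0,0,-120,0,40,30,0,-130,0,40,60,0,-130,0,40,60,0,-130,0,40,60,0,-130,0])

```text
clock: 14.22
position: [0.558, -0.1063, 0.178]
ee_rot: [-0.0, 0.101, 0.995, 0.0]
contact_force: [2.4, -0.4, 0.5]
width: 0.04
gripper_force: 0.0
```

```bash
python3 - <<'E'
from h import *
im=get_image("wrist");u=np.array([-.2007,-.9797])
c=proj(im,[.557,-.107,.04]).astype(int);print(c,get_state()["position"],get_state()["clock"])
x0,y0=max(0,c[0]-120),max(0,c[1]-80);print(x0,y0);save(im,"w4.png",(x0,y0,x0+240,y0+190),3.1)
for q,z in(("cell_mid",.04),("cursor_grip",.045)):
  for d in place_of(q,im)[:2]:
    P=atz(im,d["point"],z);print(q,np.round(d["point"]),round(d["score"],2),np.round(P,4),P[:2]@u)
E
```

```text
[278 202] [ 0.55949381 -0.10675792  0.17796464] 14.2667
158 122
cell_mid [275. 207.] 0.7 [ 0.56  -0.111  0.04 ] -0.003637227148712373
cursor_grip [277. 269.] 0.88 [ 0.6178 -0.121   0.045 ] -0.005454567789272186
```

View pics/w4.png

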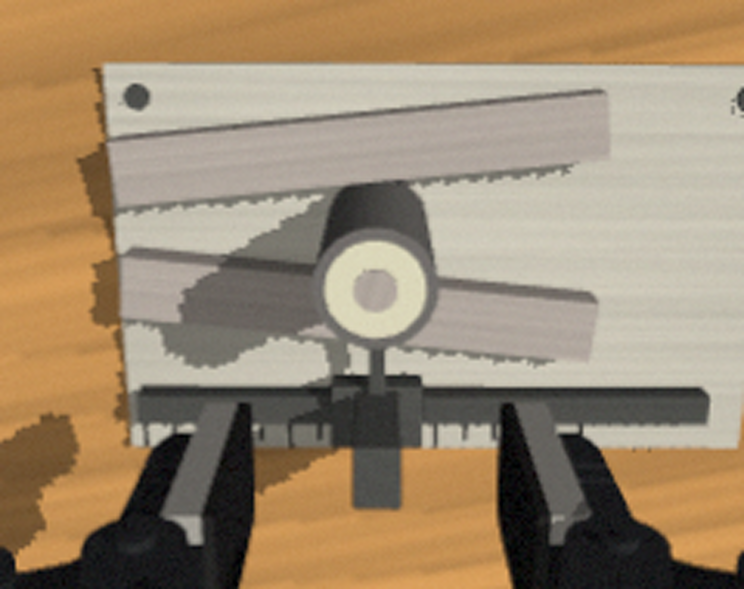

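The pointer (crop column 377) is level with the cell's axis (376). The cell is upright and nothing is being touched.

```bash
python3 -c "
from rig import *
print(sign_off())"
```

```text
the job is handed in; nothing more can be done
None
```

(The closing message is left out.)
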